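# Move the battery pack from charger to bench grinder

### The job

The battery pack in the charger is charged: press down on it to release the charger's push-push catch so that it pops up by itself, and let go of it there. Then lift it out, stand it in the empty battery bay of the cordless bench grinder, and press it down, gently and by feel, until the grinder's catch holds it down when you let go. Do not force the catches and leave everything else on the bench alone.

Things in the scene. Friction and masses are not known exactly. Their poses are not given: they have to be found in the camera images.
- pack: Battery pack: plain black upright block, 58 mm along x, 36 mm along y, 80 mm high, about 0.3 kg, the only one on the bench. Origin: centre of its underside, z up. It starts pushed down and caught in the charger, top 10 to 13 mm above the rim. It is loose and merely stands on the bay's sprung floor.
- charger: Charger (fixed): grey plastic box with one upright battery bay open at the top and, behind it (+x), a lower slotted housing 70 mm high, 110 mm wide. Origin: centre of the bay at bench level; x along the bay's long side, y across, z up. Bay inside 63 (x) by 41 mm (y), 2.5 mm wider than the pack on each side; outside 91 by 69 mm.
- charger_mouth (a point): Centre of the charger bay's mouth, at its flat rim, 100 mm above the bench. In the top 8 mm a chamfer widens the mouth by 6 mm all round.
- charger_raised (a point): Point on the charger bay's axis, 55 mm above the bench: where the pack's underside stands when the sprung floor is up (pack top 35 mm above the rim). Caught, the underside is 30 to 33 mm above the bench. Pressing 5 to 6 mm further down frees the catch; there a rubber buffer stops it (12 N per mm). Let go, the pack rises by itself in under 1 s. Pressing takes 5 to 12 N, 14 N on the buffer.
- grinder: Cordless bench grinder (fixed): grey machine, base plate 150 mm wide, from 58 mm in front of the bay to 242 mm behind it; two wheels on a motor 170 mm behind the bay (+x), up to 150 mm high; in front of them an upright battery bay open at the top. Origin: centre of the bay at bench level; x along its long side, y across, z up. Bay sizes as the charger's (63 by 41 mm inside).
- grinder_mouth (a point): Centre of the grinder bay's mouth, at its flat rim, 100 mm above the bench; chamfer as on the charger. The bay starts empty and takes the pack upright, either way round.
- grinder_raised (a point): Point on the grinder bay's axis, 55 mm above the bench: where the pack's underside stands on the raised sprung floor when set in; its own weight does not sink it (spring 7.5 N at the top). Pushing down takes about 5 N at first, up to 12 N before the catch. Let go too soon, it rises again; pressed again once caught, it is ejected.
- grinder_catch (a point): Point on the grinder bay's axis, 32 mm above the bench: about where the catch holds the pack's underside. The true height is unknown, between 25 and 39 mm. The pack must be pushed 4.5 to 5 mm deeper than it is then held; 6 mm deeper a rubber buffer (12 N per mm) stops it: a steep rise to 14 or 15 N in all tells it is reached. Over 30 N damages the catch.
- steel_block: loose milled metal block 90 x 44 x 30 mm lying between the two machines, nearer the robot; a bystander. Leave it where it is. Origin: centre of its underside
- steel_block2: loose milled metal block 100 x 60 x 35 mm; a bystander. Leave it where it is. Origin: centre of its underside
- wrench: loose open-ended wrench lying flat near the robot; a bystander. Leave it where it is. Origin: centre of its underside
- screwdriver: loose screwdriver with a black handle lying flat near the robot; a bystander. Leave it where it is. Origin: centre of its underside
- disc_stack: loose stack of grinding discs, 114 mm across, 16 mm high, with a centre hole; a bystander. Leave it where it is. Origin: centre of its underside
- can: loose upright can, 60 mm across, 150 mm high; a bystander. Leave it where it is. Origin: centre of its underside
- pot: loose dark open metal pot, 80 mm across, 70 mm high; a bystander. Leave it where it is. Origin: centre of its underside
- jar: loose upright jar with a metal cap, 56 mm across, 85 mm high; a bystander. Leave it where it is. Origin: centre of its underside
Mind the look-alikes: they are no part of the job. What is shaped like the pack but pink is not meant.

How it is judged:
By the outcome, as a careful person would: the job done as asked, in the order asked, and still so for the second after the job is handed in, with the robot touching nothing.
It also fails if it takes over 64 s, if anything falls off the work surface, if the arm or the gripper's body presses on something with over 40 N, if the wrist force passes 120 N, or if a joint passes its speed limit or range.

### The arm

A 6-joint arm with a two-finger parallel gripper is mounted at the origin on the work surface. World frame = base frame: x ahead of the robot, y to its left, z up, the work surface at z = 0. Lengths are in m, angles in rad, forces in N, time in s.
With the tool pointing down it reaches from about 0.325 to 0.775 m from the base axis. Payload 5.5 kg.
Tool frame: the origin (TCP) lies between the finger pads; the fingertips stand 8 mm ahead of it and the grasp point (between the pads) lies 11 mm behind it (tcp_to_tips is the distance from the TCP to the fingertips, in m); z points along the fingers, y is the line along which they close (so a half turn about z gives the same grasp; the last joint's range is limited). The gripper opens to 88 mm and grips with 3 to 60 N. Pads are 20 mm wide; open, the fingers measure 115 mm over their backs; the gripper's body (75 mm by 178 mm) begins 61 mm behind the grasp point.
Start: joints at [-1.323, 0.091, 1.231, -0, 1.82, -0.057], TCP at [0.18, -0.572, 0.231] pointing down, gripper open.
Joint ranges: [-2.87, 2.87], [-0.86, 2.18], [0.17, 2.46], [-1.51, 4.65], [0.06, 2.69], [-2.65, 2.65]. Speed limits (rad/s): [2.57, 2.57, 3.01, 3.14, 3.14, 3.14].

### API

Orientations are given as a unit quaternion [w, x, y, z].
In Python, from bench import * gives the robot as it stands. Calls block until the motion is done:
- move_to(position, orientation): joint-space move of the TCP to a pose.
- move_l(position, speed=0.15, orientation=None): straight line of the TCP; orientation=None keeps the orientation; speed is the mean speed in m/s.
- movej(angles): joint-space move.
- gripper_open() and close(): open the fingers fully, or close them until they stop; the grip force is fixed at half the most.
- hold(seconds).
- inverse_kinematics(position, orientation): joint angles nearest the present ones, or None.
- state(): the state.
- get_image(name): name is "scene" or "top" or "wrist"; returns a dict with "frame" (420x560x3 uint8, blue, green, red), "depth" (420x560 float32, m along the optical axis (not along the pixel's ray), 0 where there is no reading), "camera_matrix" (3x3 intrinsics, pixels), "view" (4x4, takes a point from world to camera coordinates). Camera axes: x right, y up, looking along -z (the intrinsics and any distortion apply to the point x, -y, -z); pixel columns grow to the right and rows downward; lengths in m; the calibration is good to about 2 mm. A picture is of the moment at which its call begins.
A pose or a line that the arm cannot do raises IKError and nothing moves.
- job_done(): hands the job in; it is judged then, once.
The state is a dict: "time": time; "joint_pos": joint angles; "dq": joint speeds; "joint_torque": joint torques, N m; "ee_pos": TCP position; "ee_rot": TCP orientation; "ft_force": force on the tool from outside, world axes, zero at the start; "moment": the same for the moment, N m; "finger_gap": finger opening in m; "finger_force": force on a finger pad.
Only numpy, scipy, OpenCV 4.12 (cv2) and the standard library are available. Lean on these libraries where they do the work, as an engineer would, in place of code of your own. Each camera call takes 0.05 s, during which the arm holds its last target. There are 200 camera calls.

## Working session

There is one attempt and no reset: what is moved stays moved. The work goes in short steps, each a Python script; the robot and the scene stay as the last script left them, time stands still between calls to the robot, and variables do not carry over. Pictures are saved under pics/ and viewed, at most 10 in all, crops included, and the job is handed in when it is done.

```bash
ls; mkdir -p pics
python3 - <<'E'
from bench import *
import cv2,numpy as np
for n in("scene","top"):
    g=get_image(n); cv2.imwrite(f"pics/{n}0.png",g["frame"]); np.savez(f"/tmp/{n}0.npz",**g)
print(state())
E
```

```text
pics
{'time': 0.1, 'joint_pos': array([-1.32267897e+00,  9.17475996e-02,  1.23175308e+00, -3.84048824e-05,
        1.81979385e+00, -5.66920923e-02]), 'dq': array([ 0.00230251, -0.00180854, -0.00421332,  0.00026721, -0.00045086,
        0.00161243]), 'joint_torque': array([ 3.96241900e-03, -4.47854090e+01, -4.07572103e+01,  7.01771001e-02,
        2.83875590e-02, -1.11809179e-04]), 'ee_pos': array([ 0.17999576, -0.57210154,  0.22964847]), 'ee_rot': array([-8.45265297e-04,  9.88409219e-01,  1.51810706e-01, -9.98503696e-05]), 'ft_force': array([-0.43859475,  0.22128848, -0.00988533]), 'moment': array([ 0.00388796, -0.01172585,  0.04331717]), 'finger_force': 0.0, 'finger_gap': 0.08755153148103692}
```

View pics/scene0.png

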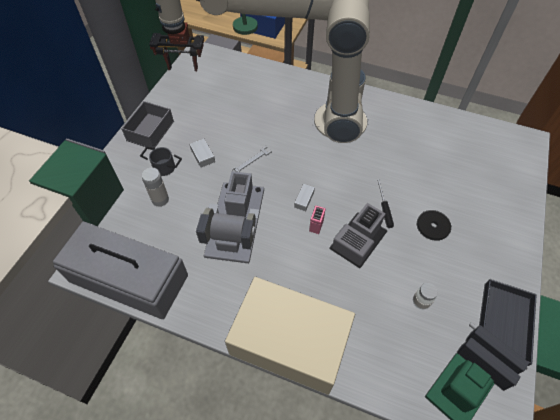

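View pics/top0.png

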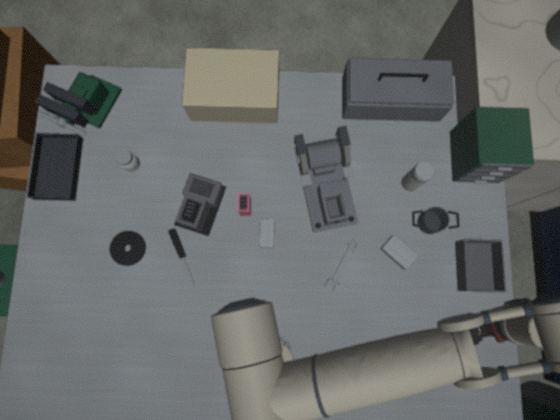

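The top view shows the charger at about (200,205), with its bay toward (190,210). The grinder bay is at (335,207), and the pink look-alike stands on the bench at (245,204). Next I deproject the rims and enlarge the charger and grinder.

```bash
cat > h.py <<'E'
import numpy as np,cv2
def cloud(g):
    K=g["camera_matrix"];d=g["depth"];v,u=np.indices(d.shape)
    c=np.stack([(u-K[0,2])/K[0,0]*d,-(v-K[1,2])/K[1,1]*d,-d,np.ones_like(d)],-1)
    w=c@np.linalg.inv(g["view"]).T
    w[d==0]=np.nan
    return w[...,:3]
E
python3 - <<'E'
from h import *
ims=[]
for n,boxes in(("top",[(165,160,240,245),(290,115,370,240)]),("scene",[(325,190,400,270),(190,160,275,265)])):
    g=dict(np.load(f"/tmp/{n}0.npz"));w=cloud(g)
    for b in boxes:
        s=np.s_[b[1]:b[3],b[0]:b[2]]
        p=w[s].reshape(-1,3)
        cr=g["frame"][s]; ims.append(cv2.resize(cr,(380,290),interpolation=cv2.INTER_CUBIC))
        for lo,hi in((.094,.104),(.104,.118),(.06,.08)):
            q=p[(p[:,2]>lo)&(p[:,2]<hi)]
            if len(q)<8: print(n,b,lo,len(q));continue
            r=cv2.minAreaRect((q[:,:2]*1000).astype(np.float32))
            print(n,b,lo,len(q),"med",np.median(q,0).round(3),"rect",np.round(r[0],1),np.round(r[1],1),round(r[2],1))
im=np.vstack([np.hstack(ims[:2]),np.hstack(ims[2:])]); im=cv2.convertScaleAbs(im,alpha=1.6)
cv2.imwrite("pics/crop1.png",im)
E
```

```text
top (165, 160, 240, 245) 0.094 356 med [0.468 0.222 0.1  ] rect [467.8 222.2] [71.2 91.5] 73.5
top (165, 160, 240, 245) 0.104 248 med [0.467 0.221 0.113] rect [466.9 221.2] [69.6 84.8] 71.5
top (165, 160, 240, 245) 0.06 822 med [0.542 0.196 0.071] rect [491.2 172.5] [194.8 164.7] 73.6
top (290, 115, 370, 240) 0.094 665 med [ 0.538 -0.207  0.1  ] rect [ 587.6 -200.1] [283.4 151.7] 20.5
top (290, 115, 370, 240) 0.104 271 med [ 0.629 -0.19   0.111] rect [ 590.5 -199.1] [280.1 150.4] 20.3
top (290, 115, 370, 240) 0.06 261 med [ 0.609 -0.198  0.071] rect [ 581.3 -199.9] [272.4 160.8] 12.1
scene (325, 190, 400, 270) 0.094 303 med [0.481 0.222 0.099] rect [471.8 224.1] [69.6 96. ] 73.4
scene (325, 190, 400, 270) 0.104 194 med [0.475 0.224 0.112] rect [467.  223.7] [61.3 72.4] 78.8
scene (325, 190, 400, 270) 0.06 813 med [0.551 0.204 0.07 ] rect [532.1 189.9] [150.6 191.2] 11.1
scene (190, 160, 275, 265) 0.094 539 med [ 0.549 -0.204  0.099] rect [ 588.4 -193.7] [279.2 161.2] 12.0
scene (190, 160, 275, 265) 0.104 262 med [ 0.698 -0.181  0.111] rect [ 594.3 -188.7] [272.6 159.4] 9.9
scene (190, 160, 275, 265) 0.06 344 med [ 0.606 -0.186  0.07 ] rect [ 590.5 -195.2] [269.3 163.2] 13.0
```

View pics/crop1.png

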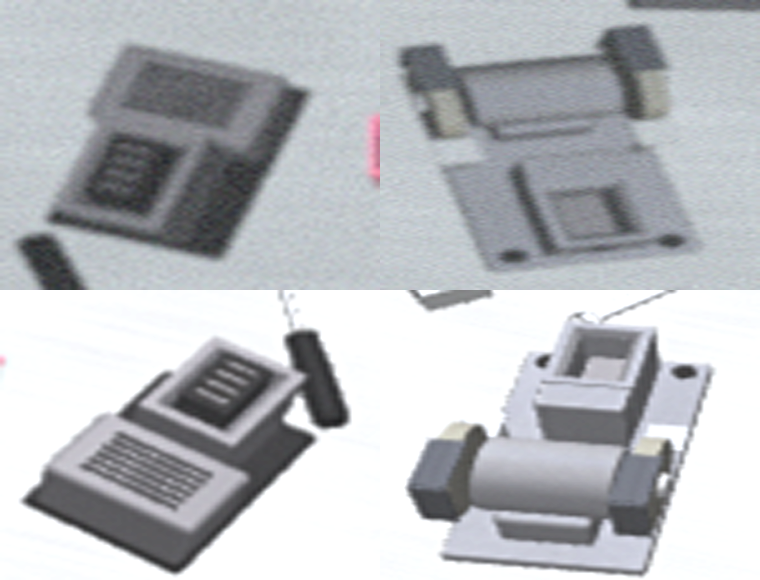

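Names and candidates: the black block in the charger bay, top (190,210) and crop (130,170), is the pack, with its top at z≈0.113. The pink one at (245,204) is the look-alike, so I leave it. Next are wrist-camera looks over the grinder and the charger on the way, with the fingers closed ready for pressing.

```bash
cat >> h.py <<'E'
def Q(yaw):  # tool down, tool x along yaw (rad)
    return [0,np.cos(yaw/2),np.sin(yaw/2),0]
def rim(g,c,yaw0,half=.06):
    """fit the flat rim (z~0.1) near c: returns centre, yaw, outer sizes"""
    p=cloud(g).reshape(-1,3)
    R=np.array([[np.cos(yaw0),np.sin(yaw0)],[-np.sin(yaw0),np.cos(yaw0)]])
    l=(p[:,:2]-c)@R.T
    m=(abs(p[:,2]-.1)<.004)&(abs(l[:,0])<half)&(abs(l[:,1])<half-.008)
    q=p[m]
    r=cv2.minAreaRect((q[:,:2]*1000).astype(np.float32))
    (w,h),a=r[1],r[2]
    if h>w:a+=90
    return np.array(r[0])/1000,(a+90)%180-90,(w,h),len(q),q
E
python3 - <<'E'
from h import *; from bench import *
for n in("top","scene"):
    g=dict(np.load(f"/tmp/{n}0.npz"))
    print(rim(g,[.468,.222],np.radians(-17))[:4]); 
    # grinder: median of points near first
    print(rim(g,[.47,-.21],np.radians(12),.065)[:4])
close()
for n,(p,y) in {"g":([.47,-.21,.33],192),"c":([.44,.23,.33],163)}.items():
    move_to(p,Q(np.radians(y)))
    g=get_image("wrist"); cv2.imwrite(f"pics/w{n}.png",g["frame"]); np.savez(f"/tmp/w{n}.npz",**g)
    s=state();print(n,s["time"],s["ee_pos"],s["joint_pos"].round(2),"cam",np.linalg.inv(g["view"])[:3,3].round(3),s["ft_force"].round(2),(g["depth"]>0).mean())
im=np.hstack([cv2.resize(cv2.imread(f"pics/w{n}.png"),(400,300)) for n in "gc"]);cv2.imwrite("pics/wrist1.png",im)
E
```

```text
(array([0.46784964, 0.22231677]), -16.454269409179688, (70.91151428222656, 91.50020599365234), 325)
(array([ 0.49372192, -0.21908235]), 12.998912811279297, (87.57014465332031, 69.88294219970703), 295)
(array([0.47216708, 0.2239711 ]), -16.6083984375, (69.616943359375, 95.22616577148438), 262)
(array([ 0.49404468, -0.21836449]), 12.649775505065918, (85.1444091796875, 70.06362915039062), 167)
g 3.4 [ 0.46979378 -0.21051131  0.32971276] [-0.49 -0.09  1.24 -0.    2.   -2.27] cam [ 0.398 -0.224  0.484] [ 0.79 -0.18 -0.08] 0.9958886054421768
c 5.0667 [0.44043653 0.2292414  0.32994571] [ 0.41 -0.14  1.28 -0.    2.   -0.86] cam [0.371 0.252 0.484] [-0.75 -0.54 -0.4 ] 0.9957610544217687
```

View pics/wrist1.png

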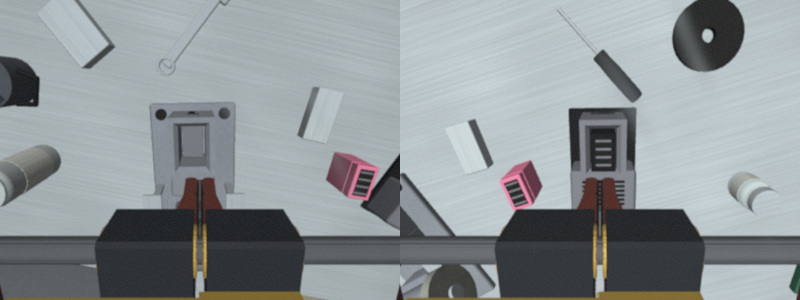

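The wrist views show both bays clearly: the grinder bay at about (192,145) and the pack in the charger at (603,148). Fit the rims from these.

Run:
```python
from h import *
for n,c,y in(("wg",[.496,-.218],12.8),("top0",[.496,-.218],12.8),("wc",[.469,.2225],-16.5),("top0",[.469,.2225],-16.5)):
    g=dict(np.load(f"/tmp/{n}.npz")); r=rim(g,c,np.radians(y)); print(n,[np.round(a,4) for a in r[:4]],"z",np.median(r[4][:,2]).round(4))
    p=cloud(g).reshape(-1,3); d=np.hypot(*(p[:,:2]-c).T)
    if n=="wc":
        q=p[(p[:,2]>.107)&(p[:,2]<.117)&(d<.05)]; b=cv2.minAreaRect((q[:,:2]*1000).astype(np.float32)); print("pack",len(q),b,np.percentile(q[:,2],[5,50,95]))
    if n=="wg":
        q=p[(p[:,2]>.0)&(p[:,2]<.09)&(d<.018)]; print("floor",np.percentile(q[:,2],[5,50,95]))
        # inner hole: non-rim pixels inside
        R=np.radians(12.8)
```

```text
wg [array([ 0.5036, -0.214 ]), np.float64(13.1621), array([102.5528,  69.0456]), np.int64(3011)] z 0.0998
floor [0.0538268  0.05523007 0.05652164]
top0 [array([ 0.5028, -0.217 ]), np.float64(12.9989), array([106.3035,  69.8829]), np.int64(406)] z 0.1
wc [array([0.4706, 0.2265]), np.float64(-16.3617), array([69.0755, 91.658 ]), np.int64(2659)] z 0.1
pack 1902 ((470.7268981933594, 226.4140625), (35.81557083129883, 58.05134963989258), 72.61051177978516) [0.11173352 0.11342831 0.1147195 ]
top0 [array([0.4678, 0.2223]), np.float64(-16.4543), array([70.9115, 91.5002]), np.int64(325)] z 0.0999
```

Run:
```python
from h import *
for n,t in(("wc",(.4404,.2292,.3299)),("wg",(.4698,-.2105,.3297))):
    p=cloud(dict(np.load(f"/tmp/{n}.npz"))).reshape(-1,3); y=np.radians(163 if n=="wc" else 192)
    R=np.array([[np.cos(y),np.sin(y)],[np.sin(y),-np.cos(y)]])
    q=p[(np.hypot(*(p[:,:2]-t[:2]).T)<.05)&(p[:,2]>.30)&(p[:,2]<.345)]
    l=(q[:,:2]-t[:2])@R.T; z=q[:,2]
    print(n,len(q),"z min",np.percentile(z,[1,5,50]).round(4)); tip=l[z<np.percentile(z,1)+.008]
    print(" tool-x range",np.percentile(tip[:,0],[2,98]).round(4)," tool-y",np.percentile(tip[:,1],[2,98]).round(4))
for n in("wg","top0","scene0"):
    p=cloud(dict(np.load(f"/tmp/{n}.npz"))).reshape(-1,3); y=np.radians(13); c=np.array([.496,-.215])
    R=np.array([[np.cos(y),np.sin(y)],[-np.sin(y),np.cos(y)]]); l=(p[:,:2]-c)@R.T; z=p[:,2]
    m=(abs(z-.1)<.003)&(abs(l[:,0])<.08)&(abs(l[:,1])<.045); a=l[m]
    hx=np.histogram(a[:,0],np.arange(-.06,.08,.004))[0]
    f,b=np.percentile(a[:,0],.5),0; s0,s1=np.percentile(a[abs(a[:,0])<.03,1],[.5,99.5])
    lc=np.array([f+.0455,(s0+s1)/2]); print(n,"front",f.round(4),"sides",s0.round(4),s1.round(4),"centre",(c+R.T@lc).round(4),hx)
```

```text
wc 911 z min [0.3225 0.3238 0.3339]
 tool-x range [-0.0075  0.0123]  tool-y [-0.0072  0.0098]
wg 923 z min [0.3221 0.3236 0.3339]
 tool-x range [-0.0084  0.0115]  tool-y [-0.0072  0.0097]
wg front -0.0434 sides -0.0352 0.0337 centre [ 0.4982 -0.2153] [  0   0   0   0 252 264 182  72  75  82  81  78  67  72  74  69  79  73
  71  80  70  75  70  73 213 224 201 116  67  59  54  52  54  46]
top0 front -0.0464 sides -0.0379 0.0315 centre [ 0.4958 -0.2183] [ 0  0  0 15 22 18 12  7  5  9  9  7  7  7 11  5  9  7  6  8  7 10 12 18
 25 14 21 22 21 15 19 22 17 22]
scene0 front -0.0438 sides -0.0377 0.0313 centre [ 0.4984 -0.2177] [ 0  0  0  1 12 11 15 11  5  3  5  2  4  8  2  3  8  7  6  2  7  6  8  5
  9 13 16 17  8 11 11 15 16  7]
```

Wrist-camera bias from the visible fingertips is about +2.3 mm in tool x and +1.3 mm in tool y. Corrected, the pack is at (0.4725, 0.2245), yaw −17°, which agrees with the scene camera. The grinder bay is at about (0.4995, −0.2165), yaw 13°. Now press the charger by feel.

```bash
cat >> h.py <<'E'
def press(xy,z0,zmin,stop,step=.001,v=.02):
    """lower TCP from z0 until the upward force reaches stop"""
    from bench import move_l,hold,state
    move_l([*xy,z0],.1); hold(.2); f0=state()["ft_force"][2]; z=z0; log=[]
    while z>zmin:
        z-=step; move_l([*xy,z],v); s=state(); f=s["ft_force"][2]-f0
        log.append((round(s["ee_pos"][2]*1000,1),round(float(f),1)))
        if f>=stop: break
    return z,log
E
python3 - <<'E'
from h import *; from bench import *
xy=[.4725,.2245]; t=state()["time"]
move_to([*xy,.16],Q(np.radians(162.8)))
z,log=press(xy,.124,.112,13); print(z,log)
move_l([*xy,.19],.15); hold(.4)
move_l([.44,.235,.27],.3); hold(.1)
g=get_image("wrist"); np.savez("/tmp/wc2.npz",**g); cv2.imwrite("pics/wc2.png",g["frame"])
p=cloud(g).reshape(-1,3); q=p[(np.hypot(*(p[:,:2]-np.array([.471,.226])).T)<.04)&(p[:,2]>.106)&(p[:,2]<.145)]
r=cv2.minAreaRect((q[:,:2]*1000).astype(np.float32)); print(len(q),np.percentile(q[:,2],[5,50,95]).round(4),r,t,state()["time"])
E
```

```text
0.11199999999999999 [(np.float64(123.1), 0.6), (np.float64(121.9), -0.4), (np.float64(121.2), 2.2), (np.float64(120.7), 5.2), (np.float64(120.0), 7.5), (np.float64(119.1), 7.1), (np.float64(118.2), 8.8), (np.float64(117.2), 8.3), (np.float64(116.2), 8.9), (np.float64(115.3), 9.0), (np.float64(114.3), 9.5), (np.float64(113.9), 11.1)]
2148 [0.1148 0.1352 0.1366] ((462.9425048828125, 228.51254272460938), (35.87791442871094, 43.4188346862793), 72.91353607177734) 5.0667 11.1583
```

The pack popped up: its top is now at 0.135, as specified. Grasp it, lift it and carry it over the grinder.

Run:
```python
from h import *; from bench import *
xy=[.4725,.2245]
gripper_open(); move_l([*xy,.20],.3,Q(np.radians(162.8))); move_l([*xy,.114],.12); close()
s=state(); print("grip",s["finger_gap"],s["finger_force"],s["ft_force"].round(1),s["time"])
move_l([*xy,.22],.15); s=state(); print("lift",s["finger_gap"],s["ft_force"].round(1))
move_to([.4995,-.2165,.22],Q(np.radians(193)))
g=get_image("scene"); w=get_image("wrist")
im=np.hstack([cv2.resize(g["frame"][130:280,150:350],(400,300)),cv2.resize(w["frame"],(400,300))]);cv2.imwrite("pics/carry.png",im)
s=state(); print(s["finger_gap"],s["ee_pos"],s["ft_force"].round(1),s["time"])
```

```text
grip 0.03553156244896611 29.90557551383972 [-0.1 -0.2 -0.7] 14.6583
lift 0.03594375533961025 [-0.3 -0.2 -3.3]
0.03627997702417879 [ 0.4998434  -0.21555571  0.21996886] [ 0.1  0.8 -3.5] 17.2417
```

View pics/carry.png

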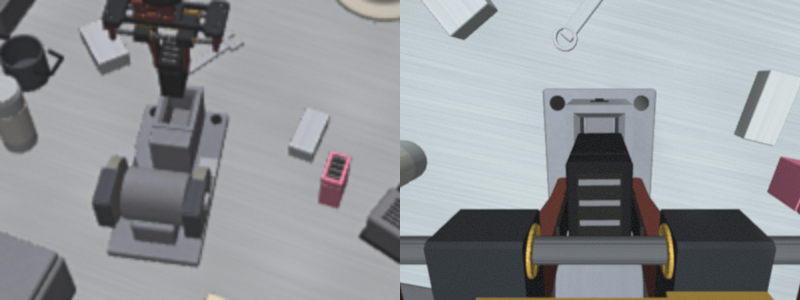

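The pack is held upright directly over the bay: wrist (600,180), scene (172,85). Lower it with a force check.

Run:
```python
from h import *; from bench import *
xy=[.4995,-.2165]
hold(.2); f0=state()["ft_force"]; log=[]
for z in [.165]+list(np.arange(.158,.1139,-.004)):
    move_l([*xy,z],.08); f=state()["ft_force"]-f0; log.append((round(z,3),*f.round(1)))
    if np.abs(f).max()>10: break
print(log[-1] if 0 else log, state()["finger_gap"],state()["time"])
```

```text
[(0.165, np.float64(-0.5), np.float64(1.0), np.float64(-0.4)), (np.float64(0.158), np.float64(-0.7), np.float64(0.4), np.float64(-0.8)), (np.float64(0.154), np.float64(-0.6), np.float64(0.5), np.float64(-0.5)), (np.float64(0.15), np.float64(-0.9), np.float64(0.4), np.float64(-1.8)), (np.float64(0.146), np.float64(-1.5), np.float64(0.4), np.float64(-1.5)), (np.float64(0.142), np.float64(-2.2), np.float64(1.0), np.float64(-0.5)), (np.float64(0.138), np.float64(-0.2), np.float64(-0.1), np.float64(-0.5)), (np.float64(0.134), np.float64(-0.8), np.float64(0.5), np.float64(-1.1)), (np.float64(0.13), np.float64(-0.1), np.float64(0.5), np.float64(-0.1)), (np.float64(0.126), np.float64(-0.3), np.float64(0.8), np.float64(-1.1)), (np.float64(0.122), np.float64(-0.8), np.float64(1.2), np.float64(0.8)), (np.float64(0.118), np.float64(-1.4), np.float64(1.4), np.float64(-0.7)), (np.float64(0.114), np.float64(-0.2), np.float64(0.4), np.float64(-0.3))] 0.03600777615317979 21.275
```

It slid in freely. Release it, then press with closed fingers by feel, in fine steps near the buffer.

Run:
```python
from h import *; from bench import *
xy=[.4995,-.2165]
gripper_open(); move_l([*xy,.175],.15); close(); move_l([*xy,.149],.1); hold(.3)
f0=np.mean([(hold(.03),state()["ft_force"][2])[1] for _ in range(5)]); z=.149; log=[]
F=lambda: state()["ft_force"][2]-f0
while z>.104:
    z-=.002 if z>.126 else .0005
    move_l([*xy,z],.02); f=F(); log.append((round(z*1000,1),round(float(state()["ee_pos"][2]*1000),1),round(float(f),1)))
    if f>20: break
    if f>13.5:
        hold(.1); f=F(); log.append(("chk",round(float(f),1)))
        if f>13.8: break
print(log,state()["time"])
move_l([*xy,.16],.1); hold(.8)
move_l([.46,-.225,.27],.3); hold(.1)
g=get_image("wrist"); np.savez("/tmp/wg2.npz",**g); cv2.imwrite("pics/wg2.png",g["frame"])
p=cloud(g).reshape(-1,3); q=p[(np.hypot(*(p[:,:2]-np.array(xy)).T)<.016)&(p[:,2]<.145)]
print(np.percentile(q[:,2],[5,50,95]).round(4),state()["time"])
```

```text
[(147.0, 146.7, -0.1), (145.0, 144.7, 0.2), (143.0, 143.4, 2.6), (141.0, 141.4, 4.2), (139.0, 139.3, 5.5), (137.0, 137.2, 5.1), (135.0, 135.3, 4.5), (133.0, 133.4, 5.8), (131.0, 131.5, 5.6), (129.0, 129.6, 6.9), (127.0, 127.7, 6.0), (125.0, 125.8, 7.3), (124.5, 125.4, 7.4), (124.0, 124.8, 7.0), (123.5, 124.3, 7.0), (123.0, 123.8, 6.5), (122.5, 123.3, 7.2), (122.0, 122.8, 7.2), (121.5, 122.3, 7.4), (121.0, 121.9, 7.3), (120.5, 121.4, 7.2), (120.0, 120.8, 7.6), (119.5, 120.4, 7.9), (119.0, 119.8, 7.1), (118.5, 119.2, 6.8), (118.0, 119.0, 8.0), (117.5, 118.5, 7.1), (117.0, 118.0, 8.3), (116.5, 117.5, 7.2), (116.0, 117.0, 7.0), (115.5, 116.8, 8.7), (115.0, 116.7, 10.1), (114.5, 116.6, 11.2), (114.0, 116.4, 14.0), ('chk', 13.5), (113.5, 116.2, 15.4), ('chk', 14.8)] 33.925
[0.1154 0.1166 0.1179] 36.0333
```

View pics/wg2.png

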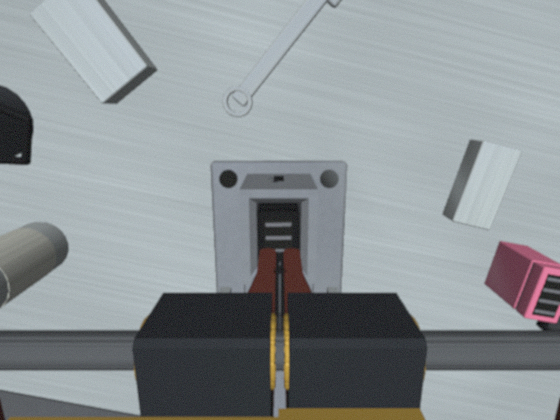

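The wrist view shows the pack seated in the grinder bay at (280,228). Its top is at 0.117, held down well below the raised 0.135, and the gripper is clear. Handing in.

```bash
python3 -c "
from bench import *
print(job_done())"
```

```text
the job is handed in; nothing more can be done
None
```

The charged pack popped up from the charger and now sits in the grinder bay, caught with its top about 17 mm above the rim. The job was handed in at about 36 s; the most I pressed with was about 15 N.

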